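# Slide the stick home in the holding jig and snap its toggle clamp shut

## Task

With your fingertips, push the oak stick that lies between the rails of the holding jig along its lane until its far end is fully home against the stop, then push the jig's toggle clamp lever up and over past centre so that it snaps down and clamps the stick. Only push, do not lift the stick; leave the short strip lying on the jig and everything else on the table where they are.

Things in the scene. Friction and masses are not known exactly. Their poses are not given: they have to be found in the camera images.
- jig: fixed plywood holding jig. Origin on the table under the lane's centre line; x along the lane toward the stop (away from the robot), y left, z up. Base 290 x 125 x 12 mm spans x -0.12 to 0.17, y -0.035 to 0.09. One lane, centred on y 0, between two wooden rails 28 mm apart, 10 wide, 12 high (tops at z 0.024), spanning x -0.085 to 0.14. The toggle clamp stands just left of the lane
- jig_stop (a point): middle of the face of the dark wooden stop block at the far end of the lane, at jig (0.14, 0, 0.023). The block is 60 mm wide and 22 mm high
- stick: loose oak stick, 220 mm long, 23 wide, 22 high, lying in the lane. Origin at the middle of its underside (z 0.012); its own y runs along its length toward the stop. Its near end stands out past the rails toward jig -x. Home when its far end touches the stop (origin at jig x +0.030); it starts 20 to 50 mm short of that and slides easily (about 1 N)
- short_strip: loose oak strip, 150 mm long, 24 wide, 19 high, lying on the jig's base left of the clamp, parallel to the lane, centred on about jig y 0.072; a bystander. Origin at the middle of its underside, own y along its length
- swing (a joint): hinge angle of the clamp lever, rad. 0 = open, leaning 50 degrees from vertical toward jig -x; grows as it swings up and over toward jig +x; upright at 0.87. A spring drives it away from dead centre at 1.13 both ways, so it rests only open (0) or closed (2.2 to 2.35, about 10 degrees above level). Spring moment 0.4 N m at either end, zero at 1.13 (about 7 N at the tip starts it)
- lever: clamp lever: 16 x 7 mm steel bar, its last 57 mm a round black grip 17 to 20 mm thick. Origin on its hinge at jig (0.07, 0.038, 0.055), hinge line along jig y; axes as the jig's when open. Steel bracket reaches z 0.063. 30 mm up the bar a 9 mm cross arm reaches right over the lane and carries a 15 mm rubber foot, which presses on the stick when closed
- lever_tip (a point): free end of the lever's black grip, 97 mm from its hinge; moves with the lever. When open it lies 74 mm to jig -x of the hinge and 62 mm above it (117 mm above the table); upright it is 152 mm above the table
- oilstone_box: wooden oilstone box, 70 x 190 x 45 mm, a bystander at the front of the table; origin under its centre
- spare_stick: loose oak stick, 23 x 210 x 22 mm, a bystander right of the blue-wrapped timber; origin under its centre

How it is judged:
By the outcome, as a careful person would: the job done as asked, in the order asked, and still so for the second after the job is handed in, with the robot touching nothing.
It also fails if it takes over 45 s, if anything falls off the work surface, if the arm or the gripper's body presses on something with over 40 N, if the wrist force passes 120 N, or if a joint passes its speed limit or range.

## Robot

A 6-joint arm with a two-finger parallel gripper is mounted at the origin on a cart in front of the work surface, level with it; the furniture and walls round the work are solid. World frame = base frame: x ahead of the robot, y to its left, z up, the work surface at z = 0. Lengths are in m, angles in degrees, forces in N, time in s.
With the tool pointing down it reaches from about 0.325 to 0.85 m from the base axis. Payload 15.5 kg.
Tool frame: the origin (TCP) lies between the finger pads; the fingertips stand 19 mm ahead of it and the grasp point (between the pads) is the TCP (ctrl.tip_reach is the distance from the TCP to the fingertips, in m); z points along the fingers, y is the line along which they close (so a half turn about z gives the same grasp; the last joint's range is limited). The gripper opens to 91 mm and grips with 3 to 60 N. Pads are 32 mm wide; open, the fingers measure 118 mm over their backs; the gripper's body (76 mm by 178 mm) begins 60 mm behind the grasp point.
Start: joints at [65.575, 28.281, 77.091, -0, 74.628, -5.472], TCP at [0.203, 0.591, 0.233] pointing down, gripper open.
Joint ranges: [-166.48, 166.48], [-47.26, 123.95], [12.59, 153.08], [-70.14, 250.14], [6.76, 159.57], [-176.63, 176.63]. Speed limits (degrees/s): [108.29, 108.29, 147.25, 172.46, 172.46, 172.46].

## Interface

Orientations are given as a 3x3 rotation matrix whose columns are the frame's x, y, z axes.
In Python, from bench import ctrl gives the robot as it stands. Calls block until the motion is done:
- ctrl.goto(position, orientation): joint-space move of the TCP to a pose.
- ctrl.move_l(position, vel=0.15, ori=None, contact_N=None): straight line of the TCP; ori=None keeps the orientation; vel is the mean speed in m/s. With contact_N (N) it stops when the force on the tool has changed by that much, and returns True; else False.
- ctrl.movej(angles): joint-space move.
- ctrl.command_gripper(opening): opening from 0.0 (shut) to 1.0 (fully open); the grip force is fixed at half the most; returns when the fingers have stopped.
- ctrl.sleep(seconds).
- ctrl.ik(position, orientation): joint angles nearest the present ones, or None.
- ctrl.read_camera(name): name is "scene" or "top" or "wrist"; returns the picture (384x512x3 uint8, blue, green, red); there is no depth.
- ctrl.camera_params(name): a dict with "fx", "fy", "cx", "cy" (pixels), "D" ([k1, k2, p1, p2, k3] as OpenCV has them; the pictures are not rectified), "pose" (4x4, takes a point from camera to world coordinates); the wrist camera has in their place "T_tool_cam" (4x4, takes a point from camera to tool coordinates, whose origin is the TCP and whose axes are the flange's). Camera axes: x right, y up, looking along -z (the intrinsics and any distortion apply to the point x, -y, -z); pixel columns grow to the right and rows downward; lengths in m; the calibration is good to about 2 mm. A picture is of the moment at which its call begins: read the wrist's pose just before it. camera_params takes no time and is no camera call.
A pose or a line that the arm cannot do raises ctrl.MotionError and nothing moves.
- ctrl.sign_off(): hands the job in; it is judged then, once.
Trained networks look in the newest picture that a camera, given by its name, has taken for a name from the list of things; names that differ only in an ending like _2 or _b are one class to them, and where a whole thing is asked for, a point or a joint stands for the part that bears it (a point fixed in the world has none). Each returns a list of dicts, best first, with "score" (0 to 1); they miss things now and then, are a little off and sometimes report something else, mostly with a low value. They report only what shows in the picture. A call takes as long as a camera call.
- ctrl.find_in(camera, query): "bbox" ([centre column, centre row, width, height] in pixels, round what is visible of it).
Readings, each from a call of its own:
- ctrl.read_t(): time.
- ctrl.read_q(): joint angles.
- ctrl.read_dq(): joint speeds.
- ctrl.read_effort(): joint torques, N m.
- ctrl.read_tool_pos(): TCP position.
- ctrl.read_eef_rot(): TCP orientation.
- ctrl.read_contact_force(): force on the tool from outside, world axes, zero at the start.
- ctrl.read_wrist_torque(): the same for the moment, N m.
- ctrl.read_grip_width(): opening from 0.0 (shut) to 1.0 (fully open).
- ctrl.read_grasp_force(): force on a finger pad.
Only numpy, scipy, OpenCV 4.12 (cv2) and the standard library are available. Lean on these libraries where they do the work, as an engineer would, in place of code of your own. Each camera call takes 0.05 s, during which the arm holds its last target. There are 200 camera calls.

## Working session

There is one attempt and no reset: what is moved stays moved. The work goes in short steps, each a Python script; the robot and the scene stay as the last script left them, time stands still between calls to the robot, and variables do not carry over. Pictures are saved under pics/ and viewed, at most 10 in all, crops included, and the job is handed in when it is done.

```bash
mkdir -p pics
python3 - <<'E'
from bench import ctrl
import cv2,numpy as np
for c in ("top","scene"):
    im=ctrl.read_camera(c); cv2.imwrite(f"pics/{c}0.png",im)
    p=ctrl.camera_params(c); print(c,{k:np.round(v,3).tolist() for k,v in p.items()})
    for q in ("jig","stick","jig_stop","lever","lever_tip","short_strip","spare_stick","oilstone_box"):
        print(q,[(np.round(d["bbox"]).tolist(),round(d["score"],2)) for d in ctrl.find_in(c,q)[:3]])
print(ctrl.read_t(), ctrl.read_eef_rot(), ctrl.tip_reach)
E
```

```text
top {'fx': 439.296, 'fy': 439.296, 'cx': 259.681, 'cy': 192.645, 'D': [-0.042, 0.0, 0.0, 0.0, 0.0], 'pose': [[-0.03, 0.996, -0.083, 0.391], [-0.999, -0.031, -0.012, 0.235], [-0.014, 0.082, 0.997, 1.092], [0.0, 0.0, 0.0, 1.0]]}
jig [([213.0, 214.0, 108.0, 117.0], 0.79), ([197.0, 224.0, 44.0, 53.0], 0.43)]
stick [([232.0, 218.0, 68.0, 68.0], 0.78)]
jig_stop [([212.0, 212.0, 112.0, 120.0], 0.64), ([348.0, 148.0, 66.0, 61.0], 0.64), ([202.0, 206.0, 26.0, 39.0], 0.61)]
lever [([201.0, 206.0, 25.0, 38.0], 0.88)]
lever_tip [([201.0, 203.0, 23.0, 34.0], 0.77)]
short_strip [([194.0, 222.0, 48.0, 47.0], 0.79)]
spare_stick [([347.0, 148.0, 64.0, 66.0], 0.75)]
oilstone_box [([358.0, 225.0, 64.0, 84.0], 0.92)]
scene {'fx': 452.727, 'fy': 452.727, 'cx': 250.278, 'cy': 187.13, 'D': [0.052, 0.0, 0.0, 0.0, 0.0], 'pose': [[0.81, 0.424, -0.406, 0.054], [-0.587, 0.591, -0.553, -0.312], [0.006, 0.686, 0.727, 0.842], [0.0, 0.0, 0.0, 1.0]]}
jig [([211.0, 196.0, 83.0, 90.0], 0.72)]
stick [([217.0, 203.0, 35.0, 68.0], 0.72)]
jig_stop [([209.0, 196.0, 82.0, 90.0], 0.96), ([354.0, 256.0, 15.0, 81.0], 0.6)]
lever [([216.0, 165.0, 30.0, 14.0], 0.51), ([193.0, 185.0, 28.0, 50.0], 0.25)]
lever_tip [([215.0, 162.0, 31.0, 13.0], 0.69)]
short_strip [([196.0, 185.0, 23.0, 49.0], 0.63)]
spare_stick [([353.0, 256.0, 18.0, 82.0], 0.83), ([212.0, 196.0, 82.0, 93.0], 0.58)]
oilstone_box [([295.0, 300.0, 100.0, 40.0], 0.61)]
0.9 [[-9.45788104e-01  3.24784328e-01  4.07490835e-05]
 [ 3.24784330e-01  9.45788103e-01  4.68759632e-05]
 [-2.33154202e-05  5.75693921e-05 -9.99999998e-01]] 0.019
```

Run:
```python
import cv2
for c,(x,y,w,h) in {"top":(140,130,160,150),"scene":(140,120,150,140)}.items():
    im=cv2.imread(f"pics/{c}0.png")[y:y+h,x:x+w]; cv2.imwrite(f"pics/{c}0c.png",cv2.resize(im,None,fx=4,fy=4,interpolation=cv2.INTER_CUBIC))
```

```text
(no output)
```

View pics/top0.png

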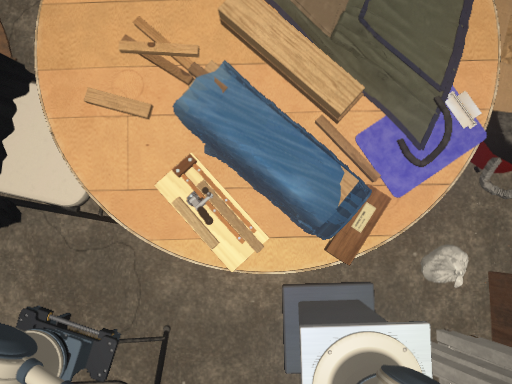

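View pics/top0c.png

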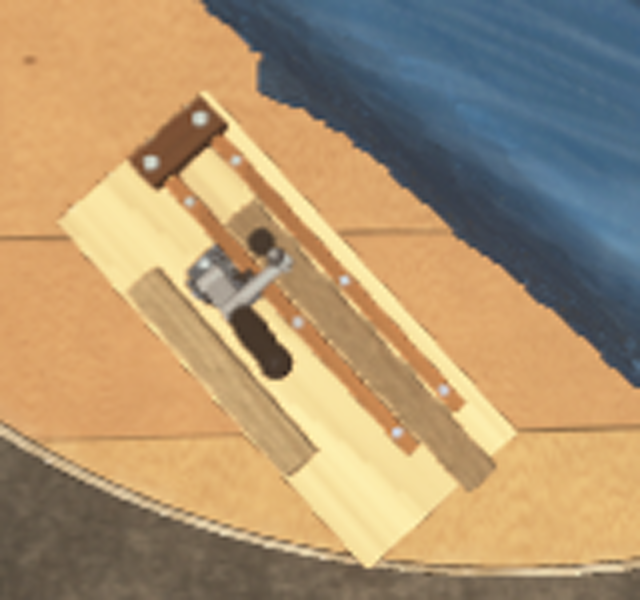

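View pics/scene0c.png

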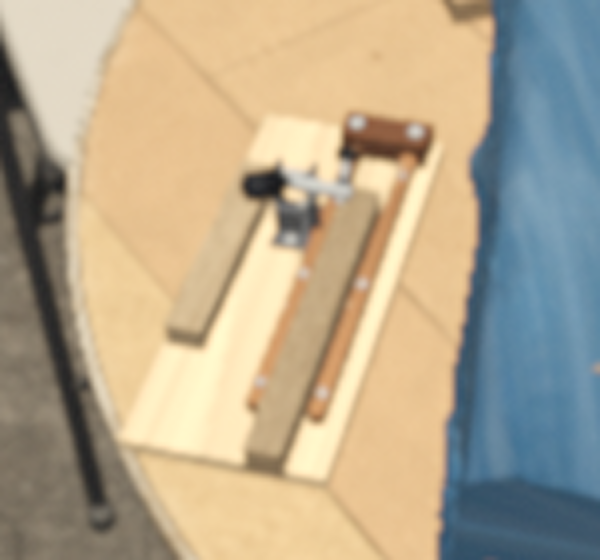

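The top crop shows the jig with its stop at the upper left and its near end at the lower right. The base corners are at about (191,153), (155,185), (269,238) and (232,272) px. The lever is open, with its grip at about (207,220). The stick's near end is at about (261,250) and its far end at about (201,181). I'll fit the jig pose from both views.

```bash
cat > h.py <<'E'
import numpy as np,cv2
from bench import ctrl
def proj(c,P):
    p=ctrl.camera_params(c); T=np.linalg.inv(np.array(p["pose"]))
    q=(np.atleast_2d(P)@T[:3,:3].T+T[:3,3])*[1,-1,-1]
    K=np.array([[p["fx"],0,p["cx"]],[0,p["fy"],p["cy"]],[0,0,1]])
    return cv2.projectPoints(q,np.zeros(3),np.zeros(3),K,np.array(p["D"]))[0][:,0]
def jw(s,P):
    c,n=np.cos(s[2]),np.sin(s[2]); P=np.atleast_2d(P)
    return np.c_[s[0]+c*P[:,0]-n*P[:,1],s[1]+n*P[:,0]+c*P[:,1],P[:,2]]
E
python3 - <<'E'
from h import *
from scipy.optimize import least_squares
off={"top":(140,130),"scene":(140,120)}
def px(c,l): return np.array(l)/4-.375+off[c]
# jig points: base corners, stop top corners, rail near ends
A=[(.17,-.035,.012),(.17,.09,.012),(-.12,-.035,.012),(-.12,.09,.012)]
obs={"top":(A,px("top",[(204,92),(60,220),(517,433),(370,567)])),
"scene":(A[1:],px("scene",[(268,113),(328,482),(120,440)]))}
f=lambda s,cs=("top","scene"):np.concatenate([(proj(c,jw(s,obs[c][0]))-obs[c][1]).ravel() for c in cs])
for cs in (("top",),("scene",),("top","scene")):
    r=least_squares(f,[.35,.38,.6],args=(cs,),loss="soft_l1"); print(cs,r.x,np.degrees(r.x[2]),np.round(f(r.x,cs),1))
s=r.x
# predicted vs seen in crop coordinates
chk={"tip":(-.004,.038,.117),"hinge":(.07,.038,.055),"stop":(.14,0,.034),"railendL":(-.085,.019,.024),"railendR":(-.085,-.019,.024)}
for c in off:
    print(c,{k:np.round((proj(c,jw(s,v))[0]-off[c]+.375)*4).tolist() for k,v in chk.items()})
ob={"top":px("top",[(472,492),(496,465),(232,212),(258,200)]),"scene":px("scene",[(248,458),(284,462),(347,192),(378,200)])}
def g(v,c): # stick x
    h=.034; return (proj(c,jw(s,[(v[0]-.11,v[1]+.0115,h),(v[0]-.11,v[1]-.0115,h),(v[0]+.11,v[1]+.0115,h),(v[0]+.11,v[1]-.0115,h)]))-ob[c]).ravel()
for c in off:
    r=least_squares(g,[0,0],args=(c,)); print(c,"stick",r.x,np.round(r.fun,1))
np.save("jig.npy",s)
E
```

```text
('top',) [0.43803855 0.3320219  0.71079449] 40.72552459075206 [ 0.4 -1.3 -1.   0.4  0.8 -0.3 -0.3  0.9]
('scene',) [0.43623433 0.32823307 0.71006351] 40.68364212888804 [ 0.1  0.3  0.1 -0.2 -0.1  0. ]
('top', 'scene') [0.43741781 0.33070084 0.71152351] 40.7672939522773 [ 0.9 -1.1 -0.5  0.7  1.3 -0.1  0.3  1.2 -0.2 -0.4 -0.  -1.2 -0.1 -0.8]
top {'tip': [286.0, 371.0], 'hinge': [216.0, 280.0], 'stop': [191.0, 156.0], 'railendL': [418.0, 451.0], 'railendR': [464.0, 408.0]}
scene {'tip': [253.0, 185.0], 'hinge': [296.0, 177.0], 'stop': [383.0, 138.0], 'railendL': [254.0, 400.0], 'railendR': [317.0, 412.0]}
top stick [-0.01464787 -0.00165923] [ 0.2 -0.5  1.3 -0.3 -1.   2.1 -0.5 -1.3]
scene stick [-0.02368738 -0.00247272] [-1.1 -0.  -0.2  0.9  0.3 -0.3  1.2 -0.9]
```

The fit holds up: the predicted tip, hinge, stop and rail ends all land on what the picture shows. The jig is at about (0.437, 0.331) with yaw 40.8°, and the stick is roughly 45 to 50 mm short of home. Next I'll push the stick, with closed fingertips above the rail tops, until it contacts the stop.

```bash
cat >> h.py <<'E'
s=np.load("jig.npy") if __import__("os").path.exists("jig.npy") else None
def W(x,y,z): return jw(s,(x,y,z))[0]
def ori(tilt,sg):
    "tool pointing down, tilted by tilt deg so that the tips lead toward jig +x; tool x = sg*(face normal)"
    t=np.radians(tilt); Z=np.array([np.sin(t),0,-np.cos(t)]); X=sg*np.array([np.cos(t),0,np.sin(t)])
    c,n=np.cos(s[2]),np.sin(s[2]); return np.array([[c,-n,0],[n,c,0],[0,0,1]])@np.c_[X,np.cross(Z,X),Z]
def jx(p):
    c,n=np.cos(s[2]),np.sin(s[2]); return (p[0]-s[0])*c+(p[1]-s[1])*n
E
python3 - <<'E'
from h import *
for sg in (1,-1):
    print(sg,[np.round(q,0).tolist() if (q:=ctrl.ik(W(*p),ori(t,sg))) is not None else None for p,t in (((-.168,0,.2),0),((-.1,0,.047),0),((-.12,.038,.14),30),((.03,.038,.16),30))])
sg=min((1,-1),key=lambda k:abs((q:=ctrl.ik(W(-.168,0,.2),ori(0,k)))[5]) if ctrl.ik(W(-.168,0,.2),ori(0,k)) is not None else 1e9)
print("sg",sg)
ctrl.command_gripper(0.0)
ctrl.goto(W(-.168,0,.2),ori(0,sg)); ctrl.move_l(W(-.168,0,.047))
print(ctrl.read_t(),ctrl.read_tool_pos(),ctrl.read_contact_force())
for i in range(4):
    hit=ctrl.move_l(W(-.086,0,.047),vel=.04,contact_N=7)
    x=jx(ctrl.read_tool_pos()); print(hit,x,ctrl.read_contact_force(),ctrl.read_t())
    if not hit or x>-.104: break
cv2.imwrite("pics/s1.png",cv2.resize(ctrl.read_camera("scene")[110:270,130:290],None,fx=3.7,fy=3.7,interpolation=2))
E
```

```text
1 [[26.0, 11.0, 112.0, -0.0, 57.0, 76.0], [29.0, 32.0, 112.0, -0.0, 36.0, 78.0], None, [33.0, 22.0, 114.0, 16.0, 14.0, 67.0]]
-1 [[26.0, 11.0, 112.0, -0.0, 57.0, -104.0], [29.0, 32.0, 112.0, -0.0, 36.0, -102.0], None, [33.0, 22.0, 114.0, 16.0, 14.0, -113.0]]
sg 1
4.875 [0.31041559 0.22122541 0.04738716] [0.21193009 0.08729274 0.30847082]
True -0.09663556794723271 [ 0.13949954 -0.39794234 -0.24920169] 6.4667
```

View pics/s1.png

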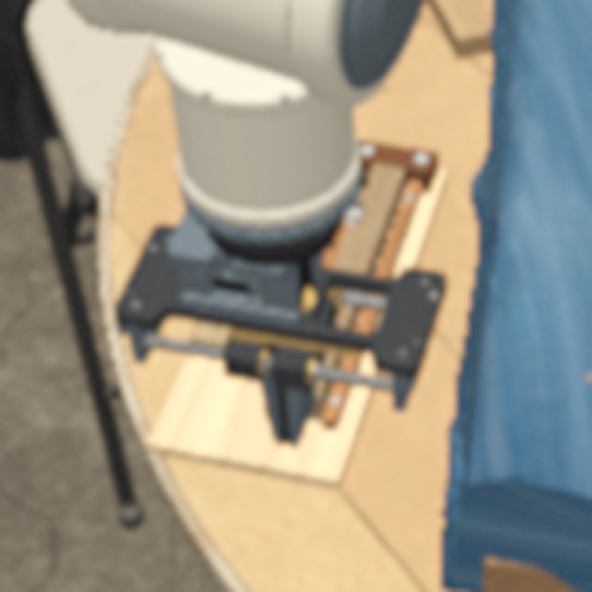

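The picture shows the stick's far end at the stop, near (385,165). Contact came at jig x −0.0966, against −0.096 expected. I'll press once more to confirm, back off, and check which tilts are reachable for the lever arc.

```bash
cat >> h.py <<'E'
def tcp(phi,tilt,gap=0,L=.02):
    "TCP when the finger face meets the grip's lower corner, lever leaning phi deg past upright"
    t=np.radians(tilt); d=np.array([np.sin(t),-np.cos(t)]); n=np.array([np.cos(t),np.sin(t)])
    a=np.radians(phi-5.96); P=np.array([.07,.055])+.097*np.array([np.sin(a),np.cos(a)])+(L-.019)*d-(.016+gap)*n
    return W(P[0],.038,P[1])
E
python3 - <<'E'
from h import *
hit=ctrl.move_l(W(-.086,0,.047),vel=.02,contact_N=12); print(hit,jx(ctrl.read_tool_pos()),ctrl.read_contact_force())
ctrl.move_l(W(-.125,0,.047)); ctrl.move_l(W(-.135,0,.2),vel=.2)
for t in (0,5,10,15,20,25,30,40):
    R=ori(t,1); print(t,[None if (q:=ctrl.ik(tcp(p,t,g),R)) is None else np.round(q).astype(int).tolist() for p,g in ((-50,.02),(-50,0),(-20,0),(10,0),(35,0))])
print(ctrl.read_t())
cv2.imwrite("pics/t2.png",cv2.resize(ctrl.read_camera("top")[130:280,140:300],None,fx=3.7,fy=3.7,interpolation=2))
E
```

```text
True -0.09660313305981227 [-0.42052624 -0.21732055 -0.70522348]
0 [[34, 28, 102, 0, 49, 83], [35, 29, 100, 0, 51, 84], [35, 29, 93, 0, 58, 84], [35, 32, 85, 0, 63, 85], [36, 36, 79, 0, 65, 85]]
5 [[34, 27, 107, 1, 41, 82], [34, 28, 104, 1, 43, 83], [35, 27, 97, 1, 51, 83], [35, 30, 89, 1, 56, 84], [36, 34, 84, 1, 57, 84]]
10 [[33, 26, 111, 2, 33, 81], [34, 27, 108, 2, 35, 81], [34, 26, 101, 2, 43, 82], [35, 28, 94, 1, 48, 83], [35, 32, 89, 1, 49, 84]]
15 [[33, 26, 115, 5, 24, 78], [33, 26, 112, 4, 27, 79], [34, 25, 105, 3, 35, 81], [35, 27, 98, 3, 40, 82], [35, 31, 93, 2, 41, 83]]
20 [[32, 26, 119, 11, 15, 72], [33, 26, 116, 9, 18, 74], [33, 24, 109, 6, 26, 78], [34, 26, 102, 4, 32, 80], [35, 30, 97, 4, 33, 81]]
25 [None, [32, 27, 120, 24, 9, 59], [33, 24, 114, 11, 18, 73], [34, 26, 107, 8, 23, 77], [34, 29, 102, 7, 24, 78]]
30 [[31, 29, 128, 142, 8, -60], None, [32, 25, 118, 28, 9, 55], [33, 26, 111, 15, 14, 69], [34, 29, 106, 13, 15, 72]]
40 [[30, 36, 136, 167, 32, -87], [30, 33, 133, 165, 27, -84], [31, 28, 126, 156, 15, -74], [33, 28, 119, 141, 8, -58], None]
8.05
```

View pics/t2.png

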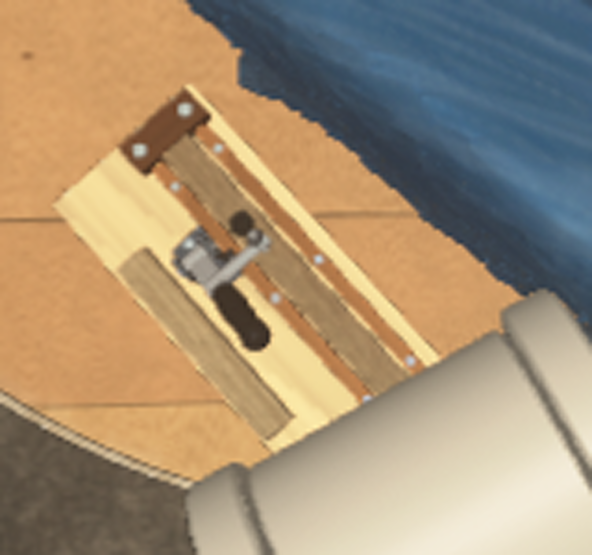

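The stick is home: its far end is flush with the stop at (180,155) in the crop, and the second press stopped at the same place. Next I'll do the lever arc with the tool tilted 15°.

Run:
```python
from h import *
T=15; R=ori(T,1)
a=tcp(-50,T,.03); ctrl.goto([a[0],a[1],.2],R); ctrl.move_l(a)
print(ctrl.read_t())
hit=ctrl.move_l(tcp(-50,T,-.006),vel=.05,contact_N=3); p=ctrl.read_tool_pos()
print(hit,jx(p)-jx(tcp(-50,T)),p[2]-tcp(-50,T)[2])
for ph in range(-44,37,8):
    ctrl.move_l(tcp(ph,T),vel=.08); print(ph,np.round(ctrl.read_contact_force(),1),end=" ")
e=tcp(36,T); b=W(-.02,.038,.2); 
ctrl.move_l([e[0],e[1],.2],vel=.15); ctrl.move_l(W(-.13,.0,.23),vel=.2)
print(ctrl.read_t())
cv2.imwrite("pics/t3.png",cv2.resize(ctrl.read_camera("top")[130:280,140:300],None,fx=3.7,fy=3.7,interpolation=2))
cv2.imwrite("pics/s3.png",cv2.resize(ctrl.read_camera("scene")[110:270,130:290],None,fx=3.7,fy=3.7,interpolation=2))
```

```text
9.3917
True 0.0036215810339615268 0.000826079158218293
-44 [-5.3 -2.1 -1.3] -36 [-5.1 -3.2  0.4] -28 [-3.7 -3.7  2.6] -20 [-3.9 -2.7  1.6] -12 [-2.4 -1.  -0.2] -4 [-1.6 -0.5 -0.8] 4 [-0.  -0.7  1.6] 12 [-1.1  1.  -0. ] 20 [-0.2  0.7 -0.4] 28 [-0.1  0.2 -0.2] 36 [ 0.   0.1 -0.2] 15.3917
```

View pics/t3.png

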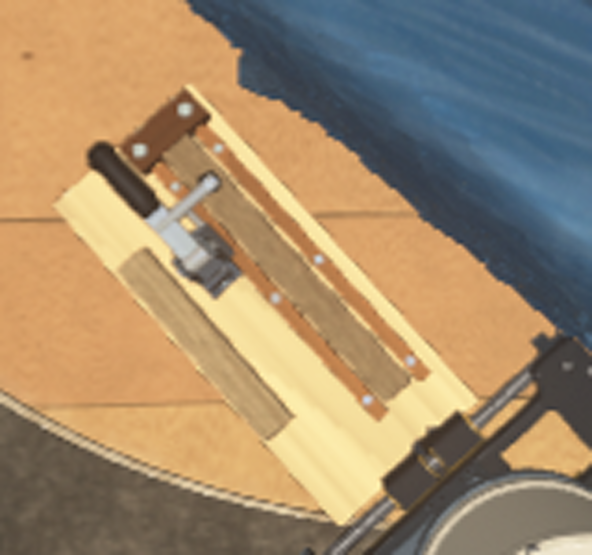

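View pics/s3.png

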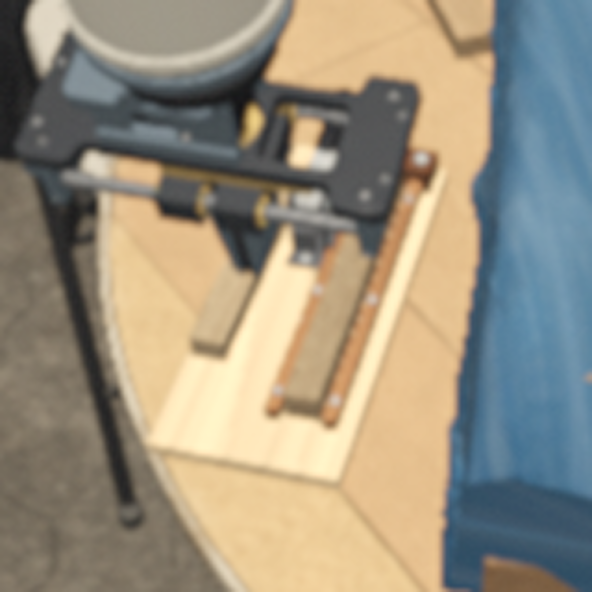

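The lever has snapped over toward the stop, with its grip at (120,175) in the top crop. The cross arm's foot is on the stick at (208,182). The stick's far end is still flush with the stop at (180,155), and the short strip hasn't moved. The robot is clear of everything.

```bash
python3 -c "
from bench import ctrl
print(ctrl.sign_off())"
```

```text
the job is handed in; nothing more can be done
None
```

The job is handed in: the stick is pushed home against the stop and the toggle clamp is snapped closed on it. The short strip is where it was, and the robot finished clear at about 15 s on its clock.

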